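# Point out what the student needs to mix green

## Robot

A 7-joint arm with a two-finger parallel gripper is mounted at the origin on the work surface. World frame = base frame: x ahead of the robot, y to its left, z up, the work surface at z = 0. Lengths are in m, angles in rad, forces in N, time in s.
With the tool pointing down it reaches from about 0.425 to 0.875 m from the base axis. Payload 4.7 kg.
Tool frame: the origin (TCP) lies between the finger pads, 19 mm behind the fingertips; this is the grasp point; z points along the fingers, y is the line along which they close (so a half turn about z gives the same grasp; the last joint's range is limited). The gripper opens to 87 mm and grips with 3 to 60 N. Pads are 19 mm wide; open, the fingers measure 117 mm over their backs; the gripper's body (75 mm by 190 mm) begins 51 mm behind the grasp point.
Start: joints at [-1.251, 0.321, -0.07, 1.45, 0.023, 1.371, -0.057], TCP at [0.196, 0.62, 0.241] pointing down, gripper open.
Joint ranges: [-2.86, 2.86], [-0.3, 2.09], [-1.38, 1.24], [0.06, 2.45], [-1.56, 4.7], [0.09, 2.05], [-2.69, 2.69]. Speed limits (rad/s): [2.57, 2.57, 3.14, 3.14, 3.14, 3.14, 3.14].

## Interface

Orientations are given as a rotation vector (axis times angle).
In Python, from bench import ctrl gives the robot as it stands. The module is installed in compiled form; this text tells all that it offers.
- The arm moves only by the shell command python3 -m inch 'ROWS' [FORCE]. ROWS is JSON, a list of rows, each an object with "slide": the shift along the tool's x, y, z scaled (see below), a list of three; "angular": the turn, a rotation vector about the tool's x, y, z scaled (see below), a list of three; "claw": the opening, from -1 (shut) to 1 (fully open). In form: [{"slide": [tx, ty, tz], "angular": [rx, ry, rz], "claw": claw}, ...]. A call has 1 to 10 rows; each row is the pose to reach, as a shift and turn from the pose commanded when the call began, along the tool's axes at that moment; what a row does not reach only later rows make up. The controller multiplies each number of a shift by 0.25 m and each number of a turn by 30 degrees. A row lasts 1/10 s, in which the tool goes at most 50 mm and 8.59 degrees, less where a joint would pass 70% of its speed; a pose out of reach is approached as far as the arm can. A call with a number of a shift or a turn outside -1 to 1 is refused whole. A call with a gripper value outside its range is refused whole. The fingers move at their own pace and stop on an object; FORCE is the grip in N (left out, the last holds). Time passes only in rows, so rows that repeat a pose let the fingers close. It gives the time, the measured TCP pose, the force, the opening and the grip force at its end, in the units of the state.
- ctrl.get_state(): the state, without advancing time (a new reading comes with each control period).
- ctrl.get_image(name): name is "scene" or "top"; returns a dict with "color" (384x512x3 uint8, red, green, blue), "depth" (384x512 float32, m along the optical axis (not along the pixel's ray), 0 where there is no reading), "camera_matrix" (3x3 intrinsics, pixels), "extrinsics" (4x4, takes a point from camera to world coordinates). Camera axes: x right, y up, looking along -z (the intrinsics and any distortion apply to the point x, -y, -z); pixel columns grow to the right and rows downward; lengths in m; the calibration is good to about 2 mm. A picture is of the moment at which its call begins.
- ctrl.close_job(): hands the job in; it is judged then, once.
Trained networks look in the newest picture that a camera, given by its name, has taken for a name from the list of things; names that differ only in an ending like _2 or _b are one class to them, and where a whole thing is asked for, a point or a joint stands for the part that bears it (a point fixed in the world has none). Each returns a list of dicts, best first, with "confidence" (0 to 1); they miss things now and then, are a little off and sometimes report something else, mostly with a low value. They report only what shows in the picture. A call takes as long as a camera call. They do not tell look-alikes from the thing itself.
- ctrl.find_in(query, camera): "bbox" ([centre column, centre row, width, height] in pixels, round what is visible of it).
- ctrl.outline_of(query, camera): "mask" (384x512 bool, what is visible of it) and "bbox" ([centre column, centre row, width, height] in pixels, round what is visible of it).
The state is a dict: "time": time; "joint_positions": joint angles; "qd": joint speeds; "joint_torque": joint torques, N m; "position": TCP position; "tool_rot": TCP orientation; "ft_force": force on the tool from outside, world axes, zero at the start; "torque": the same for the moment, N m; "grip_width": opening from 0.0 (shut) to 1.0 (fully open); "grip_force": force on a finger pad.
Only numpy, scipy, OpenCV 4.12 (cv2) and the standard library are available. Lean on these libraries where they do the work, as an engineer would, in place of code of your own. Each camera call takes 0.05 s, during which the arm holds its last target. There are 200 camera calls.

## Task

Show the student what is needed to paint in green: with the fingers pointing down, point first at the yellow paint jar, then at the blue paint jar, then at the bristles of the red-handled brush, each time bringing the fingertips about two or three centimetres above the middle of it and keeping still there for two seconds. Touch nothing, move nothing, and keep well above the other jars and the other brush so that you do not point at them. Finish while still pointing at the bristles of the red-handled brush.

Things in the scene. Friction and masses are not known exactly. Their poses are not given: they have to be found in the camera images.
- jar_yellow: yellow plastic paint jar, wholly yellow (sides and lid) with a paper label band round its side; upright on the table, 66 mm across and 72 mm high; origin at the centre of its underside, z up, so its lid top is 72 mm above the origin
- jar_blue: blue plastic paint jar, wholly blue (sides and lid) with a paper label band round its side; upright on the table, 66 mm across and 72 mm high; origin at the centre of its underside, z up, so its lid top is 72 mm above the origin
- jar_red: red plastic paint jar, wholly red (sides and lid) with a paper label band round its side; upright on the table, 66 mm across and 72 mm high; origin at the centre of its underside, z up, so its lid top is 72 mm above the origin
- jar_white: white plastic paint jar, wholly white (sides and lid) with a paper label band round its side; upright on the table, 66 mm across and 72 mm high; origin at the centre of its underside, z up, so its lid top is 72 mm above the origin
- jar_black: black plastic paint jar, wholly black (sides and lid) with a paper label band round its side; upright on the table, 66 mm across and 72 mm high; origin at the centre of its underside, z up, so its lid top is 72 mm above the origin
- brush_red: flat paint brush with a red handle, lying on the table; 200 mm long, 34 mm wide, 14 mm thick at its steel ferrule; origin under its middle, x towards the bristles, z up
- brush_red_bristles (a point): point in the middle of the black bristles of the brush with the red handle, on their upper face, 12 mm above the table and 75 mm from the brush's origin; the bristles are 56 mm long and 34 mm wide; z up
- brush_plain: flat paint brush with a bare pale wood handle, lying on the table; 200 mm long, 34 mm wide, 14 mm thick at its steel ferrule; origin under its middle, x towards the bristles, z up
- brush_plain_bristles (a point): point in the middle of the black bristles of the brush with the bare pale wood handle, on their upper face, 12 mm above the table and 75 mm from the brush's origin; the bristles are 56 mm long and 34 mm wide; z up
- paint_tray: empty black plastic paint tray, open, 240 x 170 x 45 mm, off to the robot's left; origin under its centre; to be left alone
- ruler: steel ruler lying flat, 300 x 30 x 6 mm, off to the robot's right; origin under its centre; to be left alone. Unlisted things (a mug, bottles, racks, paper) stand further out along the sides and the far edge of the table, all under 180 mm high; nothing unlisted stands among the jars and brushes
Not all that is in view belongs to the job. Leave any orange or pink look-alike of the brush_red alone. There is more than one size of the jar_yellow; the job needs the larger.

How it is judged:
By the outcome, as a careful person would: the job done as asked, in the order asked, and still so for the second after the job is handed in, with the robot touching nothing.
It also fails if it takes over 56 s, if anything falls off the work surface, if the arm or the gripper's body presses on something with over 40 N, if the wrist force passes 120 N, or if a joint passes its speed limit or range.

## Working session

There is one attempt and no reset: what is moved stays moved. The work goes in short steps, Python scripts to look and compute and a shell command to move; the robot and the scene stay as the last step left them, time stands still between calls to the robot, and variables do not carry over. Pictures are saved under pics/ and viewed, at most 10 in all, crops included, and the job is handed in when it is done.

```bash
mkdir -p pics; cat > h.py <<'E'
import numpy as np, cv2
from bench import ctrl
def world(im,m):
    K=im["camera_matrix"];d=im["depth"]
    v,u=np.nonzero(m&(d>0));z=d[v,u]
    p=np.stack([(u-K[0,2])/K[0,0]*z,-(v-K[1,2])/K[1,1]*z,-z,np.ones_like(z)])
    return (im["extrinsics"]@p)[:3].T
E
python3 - <<'E'
from h import *
s=ctrl.get_state();print(s["time"],s["position"],s["tool_rot"],s["grip_width"])
for c in("scene","top"):
    im=ctrl.get_image(c);cv2.imwrite(f"pics/{c}.png",cv2.resize(im["color"][:,:,::-1],(800,600)))
    print(c,im["extrinsics"].round(3).tolist())
    for n in("jar_yellow","jar_blue","jar_red","jar_white","jar_black","brush_red","brush_red_bristles","brush_plain"):
        for o in ctrl.outline_of(n,c):
            P=world(im,o["mask"]);
            if len(P)<5: continue
            t=P[P[:,2]>np.percentile(P[:,2],95)-.006]
            print(n,round(o["confidence"],2),np.round(o["bbox"]),"top ctr",((t.max(0)+t.min(0))/2).round(3),"ext",np.ptp(t,0).round(3),"mean",P.mean(0).round(3))
E
```

```text
0.0 [0.19555917 0.61934389 0.2401551 ] [-4.78327649e-01 -3.10479064e+00  2.98551947e-03] 0.9952136379981863
scene [[-0.787, -0.478, 0.39, 0.912], [0.617, -0.596, 0.514, 0.576], [-0.013, 0.645, 0.764, 0.892], [0.0, 0.0, 0.0, 1.0]]
jar_yellow 0.95 [222. 207.  24.  30.] top ctr [ 0.598 -0.022  0.074] ext [0.064 0.065 0.008] mean [ 0.603 -0.012  0.057]
jar_yellow 0.56 [205. 240.  17.  21.] top ctr [0.701 0.038 0.056] ext [0.046 0.046 0.007] mean [0.703 0.044 0.045]
jar_blue 0.59 [198. 184.  20.  28.] top ctr [ 0.598 -0.137  0.074] ext [0.063 0.067 0.008] mean [ 0.602 -0.129  0.054]
jar_red 0.89 [244. 253.  29.  33.] top ctr [0.628 0.141 0.074] ext [0.064 0.065 0.008] mean [0.633 0.148 0.058]
jar_white 0.94 [275. 282.  25.  34.] top ctr [0.624 0.262 0.075] ext [0.063 0.065 0.009] mean [0.629 0.268 0.061]
jar_black 0.62 [166. 163.  24.  31.] top ctr [ 0.63  -0.288  0.075] ext [0.065 0.068 0.009] mean [ 0.635 -0.276  0.055]
brush_red 0.94 [230. 169.  26.  43.] top ctr [ 0.469 -0.15   0.016] ext [0.061 0.193 0.008] mean [ 0.471 -0.138  0.014]
brush_red 0.81 [348. 214.  53.  33.] top ctr [0.3
[... 2229 characters left out ...]
  36.  54.] top ctr [ 0.294 -0.185  0.016] ext [0.165 0.12  0.009] mean [ 0.302 -0.189  0.012]
brush_red_bristles 0.76 [191. 256.  11.  58.] top ctr [0.306 0.224 0.017] ext [0.198 0.036 0.011] mean [0.295 0.224 0.013]
brush_red_bristles 0.56 [308. 206.  60.  22.] top ctr [ 0.468 -0.15   0.015] ext [0.059 0.191 0.008] mean [ 0.466 -0.14   0.013]
brush_plain 0.82 [209. 205.  61.  13.] top ctr [0.472 0.172 0.017] ext [0.036 0.195 0.01 ] mean [0.474 0.182 0.013]
brush_plain 0.56 [108. 210.  74.  83.] top ctr [0.466 0.493 0.046] ext [0.274 0.229 0.014] mean [0.466 0.5   0.012]
brush_plain 0.32 [306. 208.  60.  22.] top ctr [ 0.466 -0.148  0.015] ext [0.063 0.194 0.008] mean [ 0.466 -0.139  0.012]
```

```bash
python3 - <<'E'
from h import *
im=ctrl.get_image("top");c=im["color"]
cv2.imwrite("pics/crop.png",cv2.resize(c[120:300,160:380,::-1],(770,600),interpolation=cv2.INTER_CUBIC))
for n,o in ((n,o) for n in ["brush_red"] for o in ctrl.outline_of(n,"top")):
    m=o["mask"];P=world(im,m);rgb=c[m&(im["depth"]>0)].astype(int)
    P_=P[P[:,2]>.006];k=rgb[P[:,2]>.006]
    q=cv2.minAreaRect((P_[:,:2]).astype(np.float32))
    sat=k[(k.max(1)-k.min(1))>60]; dark=k.max(1)<80
    print(q,"colour",np.median(sat,0) if len(sat) else None,"dark mean",P_[dark].mean(0).round(3),dark.sum(),"minmax",P_[dark].min(0).round(3),P_[dark].max(0).round(3))
E
```

```text
((0.46449244022369385, -0.1492641568183899), (0.19945675134658813, 0.034433845430612564), 78.17779541015625) colour [111.  15.  11.] dark mean [ 0.476 -0.089  0.012] 186 minmax [ 0.436 -0.247  0.006] [ 0.498 -0.051  0.019]
((0.30571848154067993, 0.22314170002937317), (0.0335589200258255, 0.19781707227230072), 88.10285949707031) colour [171.  82.   3.] dark mean [0.329 0.212 0.007] 2 minmax [0.327 0.212 0.007] [0.33  0.212 0.007]
((0.28867629170417786, -0.181160107254982), (0.03426964208483696, 0.19785889983177185), 55.244224548339844) colour [170.  92. 115.] dark mean [ 0.286 -0.193  0.009] 1 minmax [ 0.286 -0.193  0.009] [ 0.286 -0.193  0.009]
((0.6256720423698425, 0.14484602212905884), (0.06463757157325745, 0.06224178522825241), 17.73619842529297) colour [152.  18.  12.] dark mean [0.602 0.134 0.04 ] 53 minmax [0.593 0.114 0.008] [0.625 0.163 0.076]
((0.5994917154312134, -0.01593119651079178), (0.07355140149593353, 0.06433746963739395), 38.255859375) colour [168. 144.   7.] dark mean [ 0.568 -0.022  0.037] 34 minmax [ 0.563 -0.046  0.009] [ 0.581 -0.005  0.071]
```

View pics/crop.png

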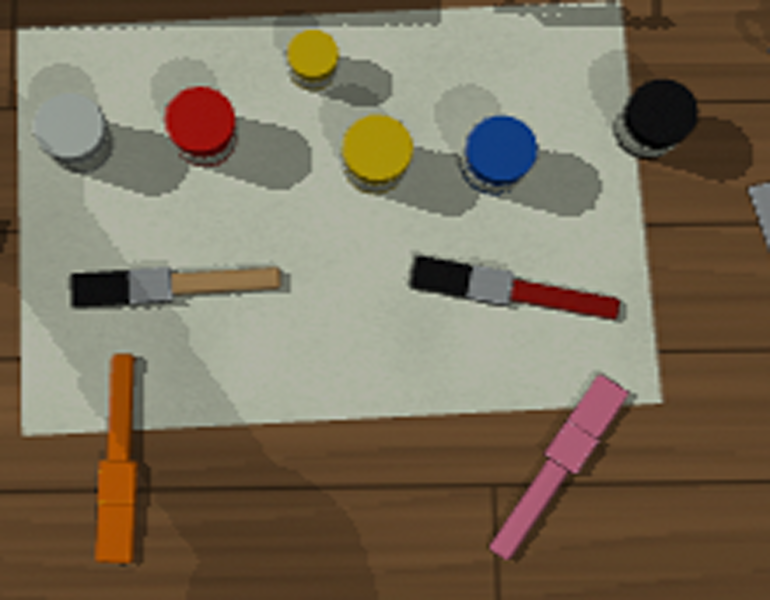

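View pics/scene.png

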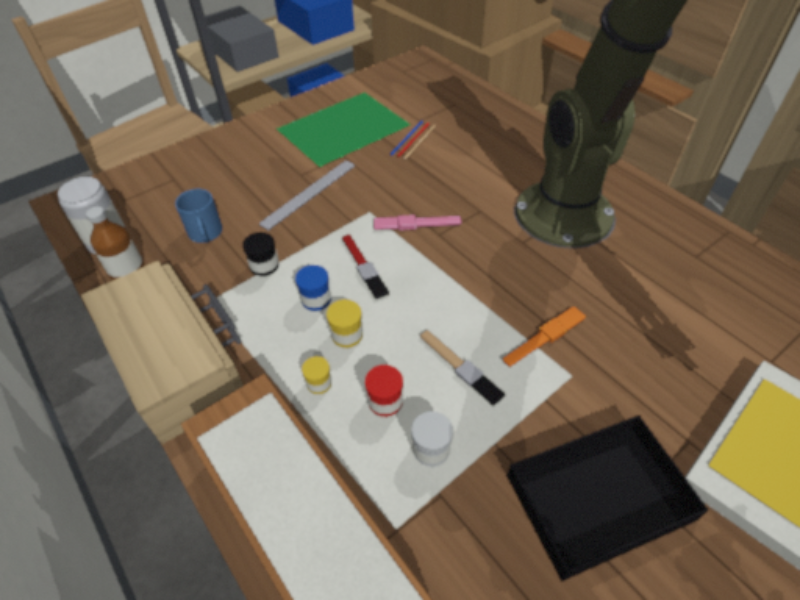

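The pictures show the large yellow jar (crop 377,148), with the small one at 313,53. The blue jar is at 500,150, and the red-handled brush has its black bristles at 441,275, on its +y end. The orange and pink look-alikes are nearer the robot. The jar centres agree between the two views to about 3 mm.

```bash
cat > d.py <<'E'
import sys
from h import *
from scipy.spatial.transform import Rotation as R
T=dict(hover=[.597,-.021,.25],yellow=[.597,-.021,.118],blue=[.596,-.135,.118],bristles=[.482,-.0755,.057])
s=ctrl.get_state();r=R.from_rotvec(s["tool_rot"])
print(round(s["time"],2),s["position"].round(4),"z axis",r.as_matrix()[:,2].round(3),"grip",round(s["grip_width"],2),"F",np.round(s["ft_force"],1),"qd",np.abs(s["qd"]).max().round(3),np.round(s["joint_positions"],2))
for k,t in T.items(): print(k,(r.inv().apply(np.array(t)-s["position"])/.25).round(3))
E
python3 d.py
```

```text
1.0 [0.1957 0.6198 0.2413] z axis [ 0.  0. -1.] grip 1.0 F [-0.7  0.1  1.4] qd 0.002 [-1.25  0.32 -0.07  1.45  0.02  1.37 -0.06]
hover [-2.302 -1.961 -0.035]
yellow [-2.302 -1.961  0.493]
blue [-2.436 -2.397  0.493]
bristles [-1.929 -2.308  0.737]
```

```bash
python3 -m inch '[{"slide":[-0.03,-0.03,0],"angular":[0,0,0],"claw":-1},{"slide":[-0.12,-0.10,-0.01],"angular":[0,0,0],"claw":-1},{"slide":[-0.22,-0.19,-0.02],"angular":[0,0,0],"claw":-1},{"slide":[-0.33,-0.28,-0.03],"angular":[0,0,0],"claw":-1},{"slide":[-0.44,-0.37,-0.03],"angular":[0,0,0],"claw":-1},{"slide":[-0.55,-0.47,-0.03],"angular":[0,0,0],"claw":-1},{"slide":[-0.65,-0.55,-0.03],"angular":[0,0,0],"claw":-1},{"slide":[-0.73,-0.62,-0.03],"angular":[0,0,0],"claw":-1},{"slide":[-0.77,-0.65,-0.03],"angular":[0,0,0],"claw":-1},{"slide":[-0.77,-0.65,-0.03],"angular":[0,0,0],"claw":-1}]' && python3 -m inch '[{"slide":[-0.03,-0.03,0],"angular":[0,0,0],"claw":-1},{"slide":[-0.12,-0.10,0],"angular":[0,0,0],"claw":-1},{"slide":[-0.22,-0.19,0],"angular":[0,0,0],"claw":-1},{"slide":[-0.33,-0.28,0],"angular":[0,0,0],"claw":-1},{"slide":[-0.44,-0.37,0],"angular":[0,0,0],"claw":-1},{"slide":[-0.55,-0.47,0],"angular":[0,0,0],"claw":-1},{"slide":[-0.65,-0.55,0],"angular":[0,0,0],"claw":-1},{"slide":[-0.73,-0.62,0],"angular":[0,0,0],"claw":-1},{"slide":[-0.77,-0.65,0],"angular":[0,0,0],"claw":-1},{"slide":[-0.77,-0.65,0],"angular":[0,0,0],"claw":-1}]' && python3 d.py
```

```text
time: 2.0
position: [0.3318, 0.4053, 0.2491]
tool_rot: [0.484, 3.103, 0.001]
ft_force: [0.1, 0.1, -0.3]
grip_width: 0.171
grip_force: 0.0
time: 3.0
position: [0.4655, 0.1935, 0.2487]
tool_rot: [0.481, 3.104, -0.0]
ft_force: [0.2, 0.5, -0.9]
grip_width: 0.006
grip_force: 0.0
3.0 [0.4655 0.1935 0.2487] z axis [ 0. -0. -1.] grip 0.01 F [ 0.2  0.5 -0.9] qd 0.047 [-0.76 -0.    0.31  1.81  0.    1.34  0.82]
hover [-0.761 -0.659 -0.005]
yellow [-0.761 -0.659  0.523]
blue [-0.895 -1.095  0.523]
bristles [-0.388 -1.006  0.767]
```

```bash
python3 -m inch '[{"slide":[-0.03,-0.03,0],"angular":[0,0,0],"claw":-1},{"slide":[-0.12,-0.10,0],"angular":[0,0,0],"claw":-1},{"slide":[-0.22,-0.19,0],"angular":[0,0,0],"claw":-1},{"slide":[-0.33,-0.28,0],"angular":[0,0,0],"claw":-1},{"slide":[-0.44,-0.38,0],"angular":[0,0,0],"claw":-1},{"slide":[-0.55,-0.47,0],"angular":[0,0,0],"claw":-1},{"slide":[-0.65,-0.56,0],"angular":[0,0,0],"claw":-1},{"slide":[-0.73,-0.63,0],"angular":[0,0,0],"claw":-1},{"slide":[-0.76,-0.66,0],"angular":[0,0,0],"claw":-1},{"slide":[-0.76,-0.66,0],"angular":[0,0,0],"claw":-1}]' && python3 d.py
```

```text
time: 4.0
position: [0.5966, -0.0208, 0.2484]
tool_rot: [-0.48, -3.104, 0.001]
ft_force: [-0.4, 0.6, -0.4]
grip_width: 0.004
grip_force: 0.0
4.0 [ 0.5966 -0.0208  0.2484] z axis [-0.001 -0.    -1.   ] grip 0.0 F [-0.4  0.6 -0.4] qd 0.032 [-0.46  0.22  0.53  1.6  -0.11  1.36  1.35]
hover [-0.002 -0.    -0.006]
yellow [-0.002 -0.     0.522]
blue [-0.136 -0.436  0.522]
bristles [ 0.371 -0.347  0.766]
```

Descend over yellow, hold 2.5+ s.

```bash
python3 -m inch '[{"slide":[0,0,0.03],"angular":[0,0,0],"claw":-1},{"slide":[0,0,0.1],"angular":[0,0,0],"claw":-1},{"slide":[0,0,0.19],"angular":[0,0,0],"claw":-1},{"slide":[0,0,0.28],"angular":[0,0,0],"claw":-1},{"slide":[0,0,0.37],"angular":[0,0,0],"claw":-1},{"slide":[0,0,0.44],"angular":[0,0,0],"claw":-1},{"slide":[0,0,0.49],"angular":[0,0,0],"claw":-1},{"slide":[0,0,0.51],"angular":[0,0,0],"claw":-1},{"slide":[0,0,0.52],"angular":[0,0,0],"claw":-1},{"slide":[0,0,0.52],"angular":[0,0,0],"claw":-1}]' && python3 d.py
H='x'; python3 - <<'E'
from h import *
cv2.imwrite("pics/yel.png",cv2.resize(ctrl.get_image("scene")["color"][120:300,120:360,::-1],(800,600)))
E
```

```text
time: 5.0
position: [0.5968, -0.0201, 0.1191]
tool_rot: [0.477, 3.104, 0.001]
ft_force: [0.1, 0.5, -0.2]
grip_width: 0.003
grip_force: 0.0
5.0 [ 0.5968 -0.0201  0.1191] z axis [ 0.001  0.    -1.   ] grip 0.0 F [ 0.1  0.5 -0.2] qd 0.01 [-0.44  0.32  0.51  1.75 -0.17  1.11  1.39]
hover [-0.002 -0.003 -0.523]
yellow [-0.002 -0.003  0.005]
blue [-0.135 -0.439  0.004]
bristles [ 0.371 -0.35   0.248]
```

View pics/yel.png

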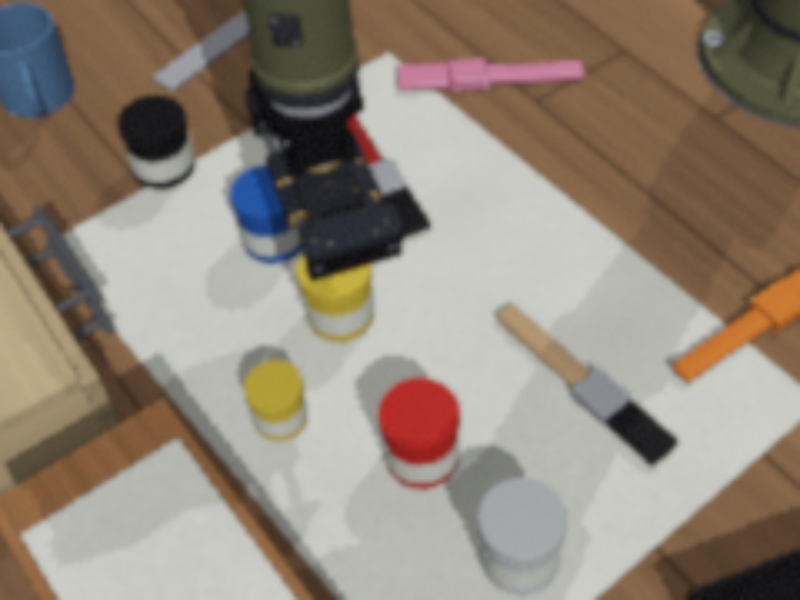

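The gripper is over the large yellow jar (335,300) and clear of the others. I'll lower it by about 2 mm, hold, rise, go to blue and hold there.

```bash
python3 -m inch '[{"slide":[0,0,0.01],"angular":[0,0,0],"claw":-1},{"slide":[0,0,0.01],"angular":[0,0,0],"claw":-1},{"slide":[0,0,0.01],"angular":[0,0,0],"claw":-1},{"slide":[0,0,0.01],"angular":[0,0,0],"claw":-1},{"slide":[0,0,0.01],"angular":[0,0,0],"claw":-1},{"slide":[0,0,0.01],"angular":[0,0,0],"claw":-1},{"slide":[0,0,0.01],"angular":[0,0,0],"claw":-1},{"slide":[0,0,0.01],"angular":[0,0,0],"claw":-1},{"slide":[0,0,0.01],"angular":[0,0,0],"claw":-1},{"slide":[0,0,0.01],"angular":[0,0,0],"claw":-1}]' >/dev/null
for i in 1 2; do python3 -m inch '[{"slide":[0,0,0],"angular":[0,0,0],"claw":-1},{"slide":[0,0,0],"angular":[0,0,0],"claw":-1},{"slide":[0,0,0],"angular":[0,0,0],"claw":-1},{"slide":[0,0,0],"angular":[0,0,0],"claw":-1},{"slide":[0,0,0],"angular":[0,0,0],"claw":-1},{"slide":[0,0,0],"angular":[0,0,0],"claw":-1},{"slide":[0,0,0],"angular":[0,0,0],"claw":-1},{"slide":[0,0,0],"angular":[0,0,0],"claw":-1},{"slide":[0,0,0],"angular":[0,0,0],"claw":-1},{"slide":[0,0,0],"angular":[0,0,0],"claw":-1}]' | head -2; done
python3 -m inch '[{"slide":[0,0,-0.04],"angular":[0,0,0],"claw":-1},{"slide":[0,0,-0.14],"angular":[0,0,0],"claw":-1},{"slide":[0,0,-0.26],"angular":[0,0,0],"claw":-1},{"slide":[-0.01,-0.04,-0.36],"angular":[0,0,0],"claw":-1},{"slide":[-0.04,-0.12,-0.4],"angular":[0,0,0],"claw":-1},{"slide":[-0.07,-0.22,-0.4],"angular":[0,0,0],"claw":-1},{"slide":[-0.1,-0.32,-0.4],"angular":[0,0,0],"claw":-1},{"slide":[-0.12,-0.4,-0.4],"angular":[0,0,0],"claw":-1},{"slide":[-0.135,-0.44,-0.4],"angular":[0,0,0],"claw":-1},{"slide":[-0.135,-0.44,-0.4],"angular":[0,0,0],"claw":-1}]' >/dev/null; python3 d.py
```

```text
time: 7.05
position: [0.5965, -0.0205, 0.1163]
time: 8.05
position: [0.5966, -0.0205, 0.1163]
9.05 [ 0.5955 -0.1374  0.2169] z axis [ 0.001 -0.001 -1.   ] grip 0.0 F [ 0.1 -0.1 -0.8] qd 0.036 [-0.31  0.28  0.59  1.61 -0.16  1.31  1.57]
hover [ 0.136  0.445 -0.133]
yellow [0.136 0.446 0.395]
blue [0.001 0.01  0.395]
bristles [0.508 0.098 0.639]
```

```bash
python3 -m inch '[{"slide":[0,0.01,0.03],"angular":[0,0,0],"claw":-1},{"slide":[0,0.01,0.09],"angular":[0,0,0],"claw":-1},{"slide":[0,0.01,0.17],"angular":[0,0,0],"claw":-1},{"slide":[0,0.01,0.25],"angular":[0,0,0],"claw":-1},{"slide":[0,0.01,0.32],"angular":[0,0,0],"claw":-1},{"slide":[0,0.01,0.37],"angular":[0,0,0],"claw":-1},{"slide":[0,0.01,0.39],"angular":[0,0,0],"claw":-1},{"slide":[0,0.01,0.4],"angular":[0,0,0],"claw":-1},{"slide":[0,0.01,0.4],"angular":[0,0,0],"claw":-1},{"slide":[0,0.01,0.4],"angular":[0,0,0],"claw":-1}]'|head -2
for i in 1 2 3; do python3 -m inch '[{"slide":[0,0,0],"angular":[0,0,0],"claw":-1},{"slide":[0,0,0],"angular":[0,0,0],"claw":-1},{"slide":[0,0,0],"angular":[0,0,0],"claw":-1},{"slide":[0,0,0],"angular":[0,0,0],"claw":-1},{"slide":[0,0,0],"angular":[0,0,0],"claw":-1},{"slide":[0,0,0],"angular":[0,0,0],"claw":-1},{"slide":[0,0,0],"angular":[0,0,0],"claw":-1},{"slide":[0,0,0],"angular":[0,0,0],"claw":-1},{"slide":[0,0,0],"angular":[0,0,0],"claw":-1},{"slide":[0,0,0],"angular":[0,0,0],"claw":-1}]' | head -2; done
python3 -m inch '[{"slide":[0,0,-0.04],"angular":[0,0,0],"claw":-1},{"slide":[0,0,-0.14],"angular":[0,0,0],"claw":-1},{"slide":[0,0,-0.26],"angular":[0,0,0],"claw":-1},{"slide":[0.04,0.01,-0.36],"angular":[0,0,0],"claw":-1},{"slide":[0.12,0.02,-0.4],"angular":[0,0,0],"claw":-1},{"slide":[0.24,0.04,-0.4],"angular":[0,0,0],"claw":-1},{"slide":[0.36,0.06,-0.4],"angular":[0,0,0],"claw":-1},{"slide":[0.46,0.08,-0.4],"angular":[0,0,0],"claw":-1},{"slide":[0.51,0.09,-0.4],"angular":[0,0,0],"claw":-1},{"slide":[0.51,0.09,-0.4],"angular":[0,0,0],"claw":-1}]' >/dev/null; python3 d.py
```

```text
time: 10.05
position: [0.5969, -0.1333, 0.117]
time: 11.05
position: [0.5963, -0.1332, 0.1162]
time: 12.05
position: [0.5964, -0.1332, 0.1163]
time: 13.05
position: [0.5964, -0.1332, 0.1162]
14.05 [ 0.4807 -0.0725  0.2172] z axis [ 0.001  0.002 -1.   ] grip 0.01 F [ 0.1 -0.3  0.1] qd 0.044 [-0.45 -0.03  0.54  1.9   0.02  1.27  1.35]
hover [-0.382  0.336 -0.13 ]
yellow [-0.382  0.335  0.398]
blue [-0.515 -0.101  0.397]
bristles [-0.008 -0.011  0.641]
```

```bash
python3 -m inch '[{"slide":[0,0,0.04],"angular":[0,0,0],"claw":-1},{"slide":[-0.01,-0.01,0.13],"angular":[0,0,0],"claw":-1},{"slide":[-0.01,-0.01,0.24],"angular":[0,0,0],"claw":-1},{"slide":[-0.01,-0.01,0.36],"angular":[0,0,0],"claw":-1},{"slide":[-0.01,-0.01,0.47],"angular":[0,0,0],"claw":-1},{"slide":[-0.01,-0.01,0.55],"angular":[0,0,0],"claw":-1},{"slide":[-0.01,-0.01,0.61],"angular":[0,0,0],"claw":-1},{"slide":[-0.01,-0.01,0.63],"angular":[0,0,0],"claw":-1},{"slide":[-0.01,-0.01,0.64],"angular":[0,0,0],"claw":-1},{"slide":[-0.01,-0.01,0.64],"angular":[0,0,0],"claw":-1}]' >/dev/null; python3 d.py; python3 - <<'E'
from h import *
cv2.imwrite("pics/br.png",cv2.resize(ctrl.get_image("scene")["color"][120:300,120:360,::-1],(800,600)))
E
```

```text
15.05 [ 0.4837 -0.0769  0.0564] z axis [ 0. -0. -1.] grip 0.0 F [-0.2  0.4  0.2] qd 0.017 [-0.41  0.18  0.56  2.06 -0.11  0.93  1.47]
hover [-0.365  0.35  -0.774]
yellow [-0.365  0.35  -0.246]
blue [-0.499 -0.086 -0.246]
bristles [ 0.008  0.003 -0.002]
```

View pics/br.png

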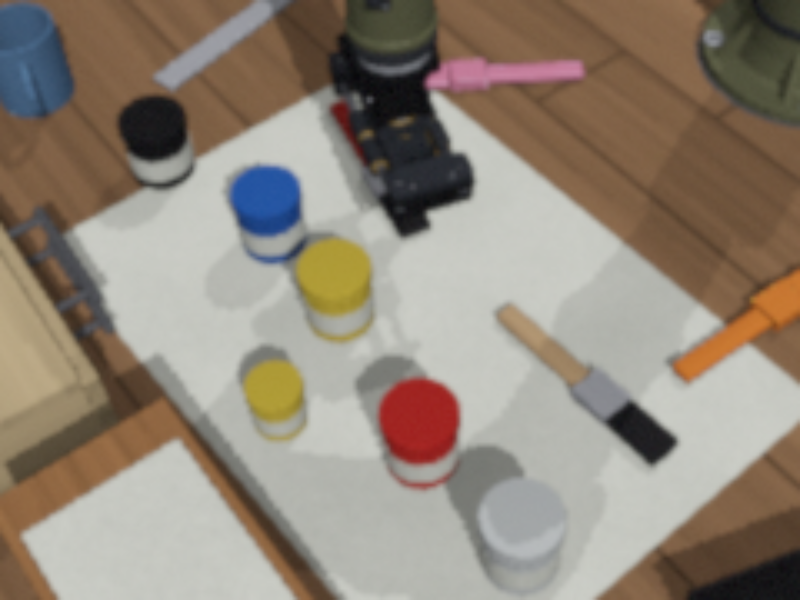

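The gripper is over the red-handled brush's bristles (410,215), and nothing has moved. I'll hold here for 3 s and hand in.

```bash
for i in 1 2 3; do python3 -m inch '[{"slide":[0,0,0],"angular":[0,0,0],"claw":-1},{"slide":[0,0,0],"angular":[0,0,0],"claw":-1},{"slide":[0,0,0],"angular":[0,0,0],"claw":-1},{"slide":[0,0,0],"angular":[0,0,0],"claw":-1},{"slide":[0,0,0],"angular":[0,0,0],"claw":-1},{"slide":[0,0,0],"angular":[0,0,0],"claw":-1},{"slide":[0,0,0],"angular":[0,0,0],"claw":-1},{"slide":[0,0,0],"angular":[0,0,0],"claw":-1},{"slide":[0,0,0],"angular":[0,0,0],"claw":-1},{"slide":[0,0,0],"angular":[0,0,0],"claw":-1}]' | head -2; done; python3 -c "
from bench import ctrl
print(ctrl.close_job())"
```

```text
time: 16.1
position: [0.4832, -0.0765, 0.0562]
time: 17.1
position: [0.4832, -0.0765, 0.0563]
time: 18.1
position: [0.4832, -0.0764, 0.0563]
the job is handed in; nothing more can be done
None
```

I pointed at the large yellow jar, the blue jar and then the red-handled brush's bristles, about 25 mm above each for over two seconds, and handed in at 18 s while still pointing at the bristles, with no sign of contact; no verdict came back.

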